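# Unstack the pipe fittings into their kit trays

## Task

The plumbing exercise is over and its five pipe fittings stand in two stacks on the bench. Take the stacks apart and lay each fitting flat, the same way up, in the middle of the empty plywood tray of its own shape and size, inside the lip. Set them down gently: do not drop a fitting or knock a stack over.

Things in the scene. Friction and masses are not known exactly. Their poses are not given: they have to be found in the camera images.
- square_flange: Square steel pipe flange, 62 x 62 mm, sides square to its x and y axes, about 0.4 kg, small dark bolt holes at the corners, 25 mm high, flat above and below; origin at the centre of the underside, z up. At the start it lies at the bottom of one of the two stacks.
- round_flange: Round steel blank flange, 62 mm in diameter, about 0.4 kg, 25 mm high, flat above and below; origin at the centre of the underside, z up. At the start it lies at the bottom of one of the two stacks.
- hex_nut: Large hexagonal brass union nut, 46 mm across flats (two of its flats face its +x and -x), about 0.2 kg, 25 mm high, flat above and below; origin at the centre of the underside, z up. At the start it lies second from the bottom in one of the two stacks, on either of the two steel flanges.
- oval_flange: Oblong two-bolt brass flange with straight long sides and round ends, 60 mm long along its x, 36 mm wide along its y, about 0.2 kg, 25 mm high, flat above and below; origin at the centre of the underside, z up. At the start it lies second from the bottom in one of the two stacks, on either of the two steel flanges.
- pipe_cap: Small round copper pipe cap, 30 mm in diameter, about 0.1 kg, 25 mm high, flat above and below; origin at the centre of the underside, z up. At the start it lies third and topmost on one of the stacks.
- square_tray: Square plywood tray for the square flange, 82 x 82 mm inside, sides square to its x and y axes. Fixed on the bench; floor 3 mm thick, low lip 4 mm wide whose top is 8 mm above the bench. Origin at the centre of its underside (bench level), z up.
- round_tray: Large round plywood tray for the round flange, 82 mm across inside. Fixed on the bench; floor 3 mm thick, low lip 4 mm wide whose top is 8 mm above the bench. Origin at the centre of its underside (bench level), z up.
- hex_tray: Hexagonal plywood tray for the hex nut, 66 mm across flats inside (two flats face its +x and -x). Fixed on the bench; floor 3 mm thick, low lip 4 mm wide whose top is 8 mm above the bench. Origin at the centre of its underside (bench level), z up.
- oval_tray: Oblong round-ended plywood tray for the oblong flange, 80 mm long inside along its x, 56 mm wide along its y. Fixed on the bench; floor 3 mm thick, low lip 4 mm wide whose top is 8 mm above the bench. Origin at the centre of its underside (bench level), z up.
- cap_tray: Small round plywood tray for the pipe cap, 50 mm across inside. Fixed on the bench; floor 3 mm thick, low lip 4 mm wide whose top is 8 mm above the bench. Origin at the centre of its underside (bench level), z up.

How it is judged:
At the end, for the whole second after the job is handed in: Each of the five fittings lies flat (tilt under 0.08 rad) and upright on the floor of the tray of its own shape (underside less than 6 mm above the bench), its centre within 15 mm of the tray's centre, released and at rest (horizontal distance between square_flange and square_tray below 0.015 m and z of square_flange in the frame of square_tray between 0 and 0.006 m and angle between each of square_flange, round_flange, hex_nut, oval_flange, pipe_cap's own z axis and vertical below 0.08 rad and linear speed of each of square_flange, round_flange, hex_nut, oval_flange, pipe_cap below 0.02 m/s and angular speed of each of square_flange, round_flange, hex_nut, oval_flange, pipe_cap below 0.2 rad/s and horizontal distance between round_flange and round_tray below 0.015 m and z of round_flange in the frame of round_tray between 0 and 0.006 m and horizontal distance between hex_nut and hex_tray below 0.015 m and z of hex_nut in the frame of hex_tray between 0 and 0.006 m and horizontal distance between oval_flange and oval_tray below 0.015 m and z of oval_flange in the frame of oval_tray between 0 and 0.006 m and horizontal distance between pipe_cap and cap_tray below 0.015 m and z of pipe_cap in the frame of cap_tray between 0 and 0.006 m); the robot touches nothing.
It fails at once if a fitting is dropped or knocked down so that it falls freely about 3 cm or more (faster than 0.8 m/s while the fingers are not on it) ((linear speed of square_flange above 0.8 m/s and contact force between the fingers and square_flange below 0.05 N) or (linear speed of round_flange above 0.8 m/s and contact force between the fingers and round_flange below 0.05 N) or (linear speed of hex_nut above 0.8 m/s and contact force between the fingers and hex_nut below 0.05 N) or (linear speed of oval_flange above 0.8 m/s and contact force between the fingers and oval_flange below 0.05 N) or (linear speed of pipe_cap above 0.8 m/s and contact force between the fingers and pipe_cap below 0.05 N)).
It also fails if it takes over 128 s, if anything falls off the work surface, if the arm or the gripper's body presses on something with over 40 N, if the wrist force passes 120 N, or if a joint passes its speed limit or range.

## Robot

A 6-joint arm with a two-finger parallel gripper is mounted at the origin on the work surface. World frame = base frame: x ahead of the robot, y to its left, z up, the work surface at z = 0. Lengths are in m, angles in rad, forces in N, time in s.
With the tool pointing down it reaches from about 0.35 to 0.775 m from the base axis. Payload 5.5 kg.
Tool frame: the origin (TCP) lies between the finger pads; the fingertips stand 22 mm ahead of it and the grasp point (between the pads) lies 3 mm ahead of it; z points along the fingers, y is the line along which they close (so a half turn about z gives the same grasp; the last joint's range is limited). The gripper opens to 85 mm and grips with 20 to 120 N. Pads are 22 mm wide; open, the fingers measure 114 mm over their backs; the gripper's body (76 mm by 85 mm) begins 54 mm behind the grasp point. The pads swing forward as they close: fully open they stand 13 mm farther back than shut.
Start: joints at [1.106, 0.313, 0.046, 1.304, 0, 1.431], TCP at [0.184, 0.545, 0.253] pointing down, gripper open.
Joint ranges: [-2.76, 2.76], [-0.86, 1.69], [-1.03, 1.26], [-2.2, 2.34], [-1.47, 1.5], [-3.14, 3.14]. Speed limits (rad/s): [2.57, 2.57, 3.14, 3.14, 3.14, 3.14].

## Interface

Orientations are given as a unit quaternion [w, x, y, z].
In Python, from workcell import env, optics gives the robot as it stands (env), with the cameras (optics).
- The arm moves only by the shell command python3 nudge.py 'ROWS' [OPENING] [FORCE]. ROWS is one flat JSON list of numbers that holds 1 to 8 rows one after another, with no inner brackets; each row has 6 numbers: dx, dy, dz in parts of the range, where 1.0 means 1 m, then a rotation vector rx, ry, rz in normalised numbers (1 is pi rad); each row is the pose to reach, as a shift and turn from the pose commanded when the command began, along the tool's axes at that moment; what a row does not reach only later rows make up. A row lasts 1/8 s, in which the tool goes at most 0.0625 m and 0.188 rad, less where a joint would pass 70% of its speed; a pose out of reach is approached as far as the arm can. OPENING is the finger opening in m, set as the command begins (- or left out keeps the last). The fingers move at their own pace and stop on an object; FORCE is the grip in N (left out, the last holds). Time passes only in rows, so rows that do not move let the fingers close. It prints the time, the measured TCP pose, the force, the opening and the grip force at its end. Shift and turn numbers lie between -1 and 1, and a call with a number outside is refused. Input that does not fit is refused with a message, and nothing moves.
- env.get_state(): the state, without advancing time (a new reading comes with each control period).
- optics.read_camera(name): name is "scene" or "side" or "wrist"; returns a dict with "image" (400x640x3 uint8, red, green, blue), "K" (3x3 intrinsics, pixels), "R" (3x3) and "t" (3): a world point X has camera coordinates R X + t. Camera axes: x right, y down, z forward; pixel columns grow to the right and rows downward; lengths in m; the calibration is good to about 2 mm. A picture is of the moment at which its call begins. There is no depth.
- env.hand_in(): hands the job in; it is judged then, once.
The state is a dict: "clock": time; "joint_pos": joint angles; "qvel": joint speeds; "tau": joint torques, N m; "tcp_pos": TCP position; "orientation": TCP orientation; "wrist_force": force on the tool from outside, world axes, zero at the start; "ft_torque": the same for the moment, N m; "finger_gap": finger opening in m; "grip_force": force on a finger pad.
Only numpy, scipy, OpenCV 4.12 (cv2) and the standard library are available. Lean on these libraries where they do the work, as an engineer would, in place of code of your own. Each camera call takes 0.05 s, during which the arm holds its last target. There are 200 camera calls.

## Working session

There is one attempt and no reset: what is moved stays moved. The work goes in short steps, Python scripts to look and compute and a shell command to move; the robot and the scene stay as the last step left them, time stands still between calls to the robot, and variables do not carry over. Pictures are saved under pics/ and viewed, at most 14 in all, crops included, and the job is handed in when it is done.

```bash
ls; mkdir -p pics
python3 - <<'E'
from workcell import env, optics
import cv2
s=env.get_state();print(s)
for n in("scene","side"):
    c=optics.read_camera(n);cv2.imwrite(f"pics/{n}0.png",c["image"][...,::-1]);print(n,c["K"].tolist(),c["R"].tolist(),c["t"].tolist())
E
```

```text
nudge.py
pics
workcell.py
{'clock': 0.0, 'joint_pos': array([1.10640172e+00, 3.13993570e-01, 4.49491701e-02, 1.30360204e+00,
       2.33856087e-05, 1.43114229e+00]), 'qvel': array([ 0.00017519,  0.00056551, -0.00056832,  0.00086077, -0.00023793,
        0.00056141]), 'tau': array([ 3.14440713e-04, -4.80625463e+01,  2.98534083e+01,  1.94411643e-02,
       -1.82938516e-04, -2.89613538e-06]), 'tcp_pos': array([0.18327402, 0.5444977 , 0.25240054]), 'orientation': array([-2.86324593e-04,  1.61657706e-01,  9.86846457e-01, -8.79706170e-04]), 'wrist_force': array([ 1.13145905,  0.29330773, -0.44531859]), 'ft_torque': array([ 0.00263967,  0.01645906, -0.03839749]), 'grip_force': 0.0, 'finger_gap': 0.08516359201483586}
scene [[435.0757161729257, 0.0, 310.20160075204694], [0.0, 435.0757161729257, 200.47960563578158], [0.0, 0.0, 1.0]] [[-0.4287784025582953, 0.903387299331089, -0.006361517652137452], [0.7312492119065477, 0.34292362715127633, -0.5896422441001542], [-0.5304937997617029, -0.25747771427580757, -0.8076394957316636]] [0.21230486399088674, -0.3764642488551049, 1.155310306233415]
side [[499.1118194524867, 0.0, 319.62088772538374], [0.0, 499.1118194524867, 198.60594258439497], [0.0, 0.0, 1.0]] [[0.9537935285405831, -0.3002633462413829, 0.010946589333263541], [-0.1495672835650108, -0.5060711142962155, -0.8494243079650888], [0.2605907377499964, 0.8085381562912872, -0.527596926848516]] [-0.5202837339805895, 0.13721118451538727, 1.0335147368341933]
```

View pics/scene0.png

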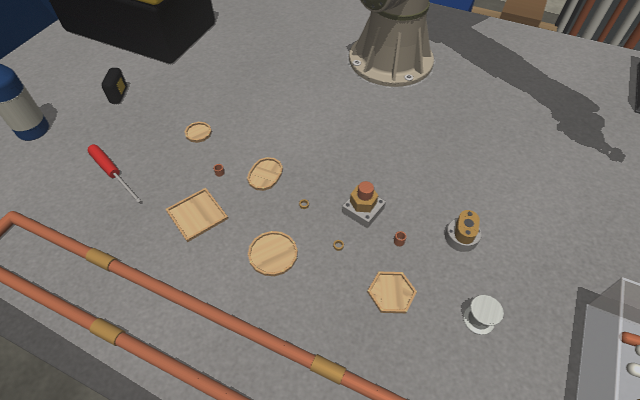

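View pics/side0.png

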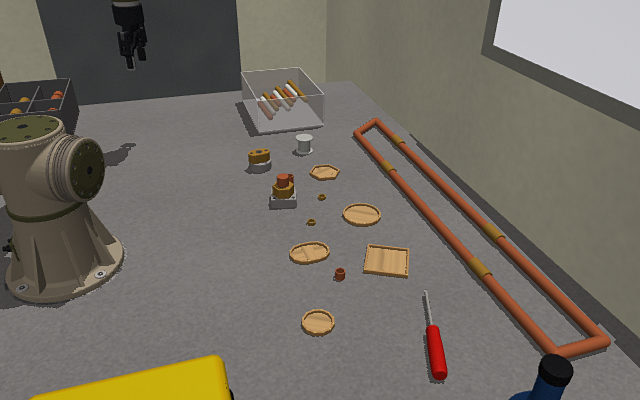

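The scene picture shows stack A at (364,200), square, hex and cap from the bottom up, and stack B at (467,228), round and oval. The trays are cap (198,132), oval (265,173), square (197,213), round (273,253) and hex (392,292). Next I segment the trays and zoom in on the stacks.

```bash
cat > h.py <<'E'
from workcell import env, optics
import numpy as np, cv2
def back(c,uv,z):
    uv=np.atleast_2d(np.asarray(uv,float)); K,R,t=map(np.asarray,(c["K"],c["R"],c["t"]))
    d=np.c_[uv,np.ones(len(uv))]@np.linalg.inv(K).T@R; o=-R.T@t
    return (o+d*((z-o[2])/d[:,2])[:,None])[:,:2]
def proj(c,X):
    x=np.atleast_2d(X)@np.asarray(c["R"]).T+c["t"]; x=x@np.asarray(c["K"]).T; return x[:,:2]/x[:,2:]
E
python3 - <<'E'
from h import *
def seg(n,pts):
    c=optics.read_camera(n);im=c["image"]
    hsv=cv2.cvtColor(im,cv2.COLOR_RGB2HSV)
    m=cv2.inRange(hsv,(8,60,120),(28,180,255))
    m=cv2.morphologyEx(m,cv2.MORPH_CLOSE,np.ones((5,5)))
    cs,_=cv2.findContours(m,cv2.RETR_EXTERNAL,cv2.CHAIN_APPROX_NONE)
    for k,p in pts.items():
        for q in cs:
            if cv2.pointPolygonTest(q,p,False)>=0:
                w=back(c,q[:,0],.008); r=cv2.minAreaRect((w*1000).astype(np.float32))
                print(n,k,np.round(r[0],1),np.round(r[1],1),round(r[2],1))
    return c
c=seg("scene",dict(cap=(198,132),oval=(265,173),square=(197,213),round=(273,253),hex=(392,292)))
d=seg("side",dict(cap=(318,322),oval=(310,252),square=(387,261),round=(361,214),hex=(325,172)))
a=cv2.resize(c["image"][165:260,330:490],(800,475),interpolation=cv2.INTER_CUBIC)
b=cv2.resize(d["image"][140:215,240:340],(800,600),interpolation=cv2.INTER_CUBIC)
cv2.imwrite("pics/a.png",a[...,::-1]);cv2.imwrite("pics/b.png",b[...,::-1])
E
```

```text
scene cap [ 448.6 -307.1] [57.4 59.3] 25.0
scene oval [ 490.4 -108.6] [86.6 64.6] 2.4
scene square [ 638.5 -181.2] [91.  90.5] 62.2
scene round [652.   -3.2] [90.9 89.4] 42.4
scene hex [631.3 221.6] [74.6 83.6] 84.0
side cap [ 446.  -306.3] [56.3 58. ] 73.1
side oval [ 488.6 -106.9] [87.  65.7] 0.8
side square [ 637.  -179.5] [91.4 91. ] 62.2
side round [650.4  -1.3] [86.9 89.6] 73.4
side hex [629.7 224.8] [81.2 74.6] 53.7
```

View pics/a.png

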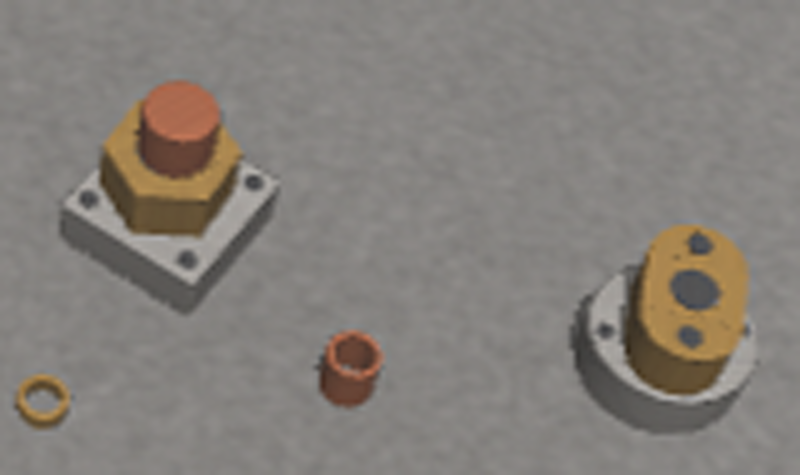

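View pics/b.png

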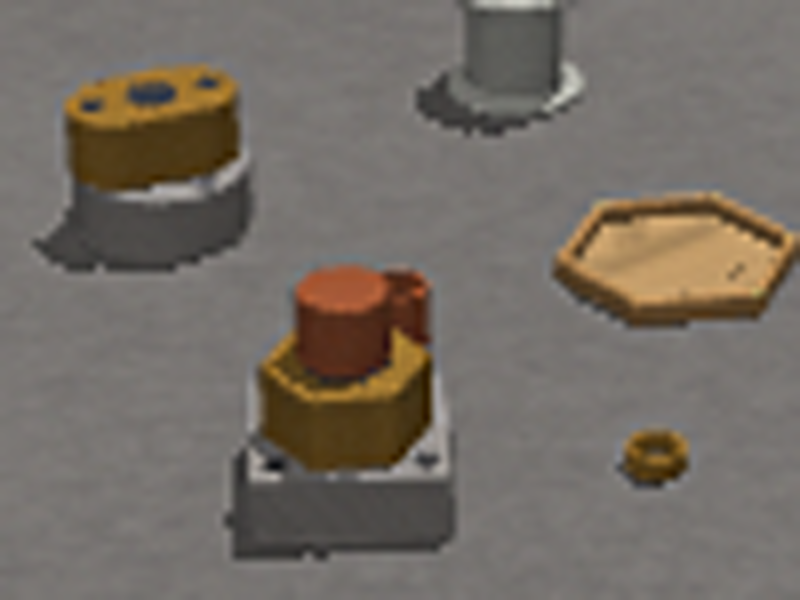

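The crops confirm it: hex and cap sit on the square flange, and the oval sits on the round flange. I read the top-face points off both crops for triangulation.

```bash
cat >> h.py <<'E'
def go(x,y,z,yaw,cmd=None):
    "delta in tool axes to put TCP at x,y,z, tool y axis along yaw(deg) (mod 180), pointing down"
    from scipy.spatial.transform import Rotation as Ro
    s=env.get_state();R=Ro.from_quat(np.roll(s["orientation"],-1)).as_matrix()
    y0=np.degrees(np.arctan2(R[1,1],R[0,1])); d=(yaw-y0+90)%180-90
    a=np.radians(y0+d); Y=np.array([np.cos(a),np.sin(a),0]);Z=np.array([0,0,-1.]);T=np.c_[np.cross(Y,Z),Y,Z]
    print("row",np.round(np.r_[R.T@(np.array([x,y,z])-s["tcp_pos"]),Ro.from_matrix(R.T@T).as_rotvec()],4).tolist(),"yaw now",round(y0,1),"j6",round(s["joint_pos"][5],2),"t",round(s["clock"],2))
E
python3 - <<'E'
from h import *
c=optics.read_camera("scene");d=optics.read_camera("side")
S=lambda p:np.array([330,165])+(np.array(p)+.5)/5-.5
D=lambda p:np.array([240,140])+(np.array(p)+.5)/8-.5
def f(n,ps,z,cam=c,m=S):
    w=back(cam,[m(p) for p in ps],z)*1000; print(n,np.round(w,1).tolist(),"mean",np.round(w.mean(0),1)); return w
f("cap",[(180,110)],.075); f("cap side",[(343,290)],.075,d,D)
h=f("hex",[(102,152),(135,203),(208,207),(242,158)],.05)
f("hex side",[(258,376),(305,402),(392,398),(432,370)],.05,d,D)
f("sqholes",[(89,199),(254,183),(187,259)],.025); f("sqcorn",[(62,212),(278,188),(186,290)],.025)
f("sq side",[(235,480),(450,475)],.025,d,D)
f("oval",[(700,243),(695,289),(691,335)],.05); f("oval side",[(92,105),(152,94),(208,83)],.05,d,D)
f("round edge",[(583,325),(757,350),(670,400)],.025)
f("round edge side",[(75,190),(250,170),(160,208)],.025,d,D)
f("decoy",[(350,390)],0)
# hex tray corners
im=c["image"];m=cv2.inRange(cv2.cvtColor(im,cv2.COLOR_RGB2HSV),(8,60,120),(28,180,255))
cs,_=cv2.findContours(m,cv2.RETR_EXTERNAL,cv2.CHAIN_APPROX_NONE)
q=[q for q in cs if cv2.pointPolygonTest(q,(392,292),False)>=0][0]
p=cv2.approxPolyDP(cv2.convexHull(q),4,True)[:,0];print(np.round(back(c,p,.008)*1000,1).tolist())
E
```

```text
cap [[488.1, 110.9]] mean [488.1 110.9]
cap side [[485.1, 111.1]] mean [485.1 111.1]
hex [[500.3, 86.6], [517.1, 106.8], [507.3, 132.1], [480.4, 135.7]] mean [501.3 115.3]
hex side [[457.5, 109.9], [467.6, 90.9], [493.3, 85.8], [509.2, 98.5]] mean [481.9  96.3]
sqholes [[505.5, 85.1], [471.1, 140.4], [515.7, 129.6]] mean [497.4 118.4]
sqcorn [[515.7, 78.0], [469.4, 149.7], [529.0, 134.3]] mean [504.7 120.7]
sq side [[445.5, 92.9], [508.7, 77.2]] mean [477.1  85.1]
oval [[445.7, 301.7], [466.6, 304.7], [486.7, 308.1]] mean [466.3 304.8]
oval side [[443.7, 305.0], [465.1, 307.6], [485.4, 310.5]] mean [464.8 307.7]
round edge [[480.8, 273.5], [464.3, 334.4], [499.0, 310.5]] mean [481.4 306.1]
round edge side [[433.9, 292.3], [494.6, 290.0], [459.1, 271.3]] mean [462.5 284.6]
decoy [[528.6, 203.0]] mean [528.6 203. ]
[[605.4, 188.8], [589.8, 226.6], [610.4, 255.3], [656.6, 255.7], [671.0, 212.7], [648.9, 182.5]]
```

```bash
python3 -c "
from h import *
go(.487,.111,.15,75)"
```

```text
row [-0.4261, -0.3142, 0.1031, -0.0006, -0.0001, -0.063] yaw now 71.4 j6 1.43 t 0.3
```

Careful with the scale: turns go in shares of pi rad. That gives: -0.063 rad / 3.1416 = -0.0201.

```bash
python3 nudge.py '[-0.0533, -0.0393, 0.0129, 0, 0, -0.0025, -0.1065, -0.0785, 0.0258, 0, 0, -0.0051, -0.1598, -0.1178, 0.0387, 0, 0, -0.0076, -0.2131, -0.1571, 0.0516, 0, 0, -0.0102, -0.2663, -0.1964, 0.0644, 0, 0, -0.0127, -0.3196, -0.2356, 0.0773, 0, 0, -0.015, -0.3728, -0.2749, 0.0902, 0, 0, -0.0175, -0.4261, -0.3142, 0.1031, 0, 0, -0.0201]' 0.085 60; python3 nudge.py '[0, 0, 0, 0, 0, 0]' - -; python3 -c "
from h import *
go(.487,.111,.15,75)
c=optics.read_camera('wrist');cv2.imwrite('pics/w1.png',c['image'][...,::-1])
print(proj(c,[[.487,.111,.075],[.4885,.110,.05],[.4885,.112,.025],[.4657,.306,.05]]))"
```

```text
clock: 1.3
tcp_pos: [0.466, 0.1411, 0.1576]
orientation: [0.0, 0.13, 0.991, 0.0]
wrist_force: [0.8, 1.3, -0.4]
finger_gap: 0.0854
grip_force: 0.0
row [-0.0281, -0.0236, 0.0077, 0.0007, 0.0009, 0.0001] yaw now 75.0 j6 0.39 t 1.3
[[277.66070051 263.07590002]
 [280.46339448 249.12405443]
 [285.86007129 235.04847296]
 [554.36948994 148.70946854]]Traceback (most recent call last):
  File "nudge.py", line 5, in <module>
    connect(sys.argv[1:4])
    ~~~~~~~^^^^^^^^^^^^^^^
ValueError: could not convert string to float: '-'
```

View pics/w1.png

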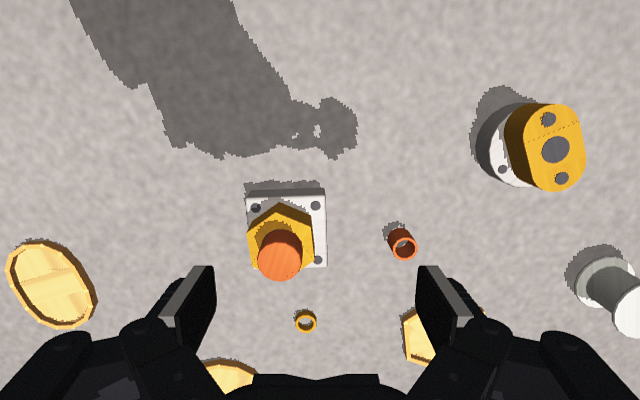

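The cap's top disc is near (280,257) against a predicted (278,263), and the oval is at (555,149) as predicted. The measurements agree. I move over the cap and descend.

```bash
python3 nudge.py '[0, 0, 0, 0, 0, 0, 0, 0, 0, 0, 0, 0]'; python3 -c "
from h import *
go(.487,.111,.079,75)"
```

```text
clock: 1.6
tcp_pos: [0.4643, 0.1435, 0.1578]
orientation: [-0.0, 0.13, 0.991, 0.0]
wrist_force: [-0.4, 0.9, 0.0]
finger_gap: 0.0849
grip_force: 0.0
row [-0.0304, -0.0255, 0.0788, 0.0002, -0.0007, 0.0006] yaw now 75.0 j6 0.4 t 1.6
```

```bash
python3 nudge.py '[-0.0304, -0.0255, 0, 0, 0, 0, -0.0304, -0.0255, 0, 0, 0, 0, -0.0304, -0.0255, 0.04, 0, 0, 0, -0.0304, -0.0255, 0.06, 0, 0, 0, -0.0304, -0.0255, 0.0788, 0, 0, 0, -0.0304, -0.0255, 0.0788, 0, 0, 0]'; python3 -c "
from h import *
go(.487,.111,.079,75)
c=optics.read_camera('wrist');cv2.imwrite('pics/w2.png',c['image'][...,::-1])"
```

```text
clock: 2.35
tcp_pos: [0.4855, 0.112, 0.078]
orientation: [-0.002, 0.129, 0.992, -0.0]
wrist_force: [-0.5, -0.1, -0.5]
finger_gap: 0.0848
grip_force: 0.0
row [-0.0017, -0.0006, -0.001, -0.0007, -0.0032, 0.0027] yaw now 75.2 j6 0.32 t 2.35
```

View pics/w2.png

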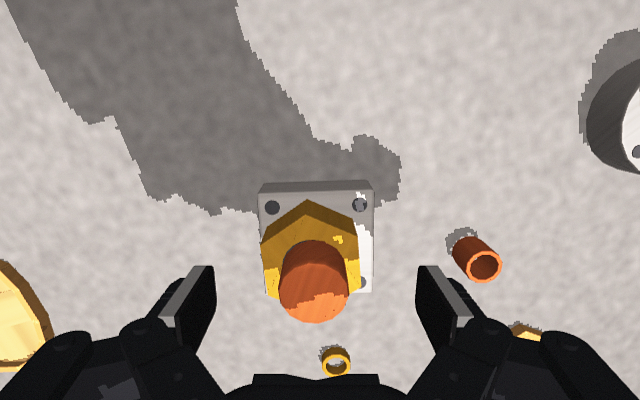

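The cap's top at (314,290) is centred between the pads at 190 and 440. Closing the gripper.

```bash
python3 nudge.py '[0, 0, 0, 0, 0, 0, 0, 0, 0, 0, 0, 0, 0, 0, 0, 0, 0, 0, 0, 0, 0, 0, 0, 0, 0, 0, 0, 0, 0, 0, 0, 0, 0, 0, 0, 0]' 0.01 50 && python3 nudge.py '[0, 0, -0.01, 0, 0, 0, 0, 0, -0.04, 0, 0, 0, 0, 0, -0.06, 0, 0, 0, 0, 0, -0.06, 0, 0, 0]'; python3 -c "
from h import *
go(.4473,-.3067,.09,75)
go(.4473,-.3067,.09,45)"
```

```text
clock: 3.15
tcp_pos: [0.4881, 0.1103, 0.0798]
orientation: [0.001, 0.131, 0.991, 0.0]
wrist_force: [-0.4, -0.2, 5.8]
finger_gap: 0.0282
grip_force: 48.9
clock: 3.65
tcp_pos: [0.4891, 0.1104, 0.1407]
orientation: [0.002, 0.131, 0.991, 0.0]
wrist_force: [-0.8, 0.1, -2.1]
finger_gap: 0.0282
grip_force: 49.4
row [-0.0675, -0.4137, 0.0504, 0.0013, 0.0035, -0.0002] yaw now 75.0 j6 0.32 t 3.65
row [-0.0675, -0.4137, 0.0504, 0.0021, 0.003, 0.5234] yaw now 75.0 j6 0.32 t 3.65
```

```bash
python3 nudge.py '[-0.006, -0.03, 0, 0, 0, 0, -0.014, -0.08, 0, 0, 0, 0, -0.024, -0.14, 0, 0, 0, 0, -0.034, -0.2, 0, 0, 0, 0, -0.044, -0.26, 0, 0, 0, 0, -0.054, -0.32, 0, 0, 0, 0, -0.062, -0.375, 0.01, 0, 0, 0, -0.0675, -0.4137, 0.03, 0, 0, 0]'; python3 nudge.py '[0, 0, 0, 0, 0, 0, 0, 0, 0, 0, 0, 0]'; python3 -c "
from h import *
go(.4473,-.3067,.033,75)"
```

```text
clock: 4.65
tcp_pos: [0.4454, -0.3095, 0.1083]
orientation: [0.001, 0.132, 0.991, -0.0]
wrist_force: [0.6, -1.3, -0.9]
finger_gap: 0.0282
grip_force: 49.6
clock: 4.9
tcp_pos: [0.4451, -0.3059, 0.1079]
orientation: [-0.001, 0.131, 0.991, 0.001]
wrist_force: [0.1, -0.0, -0.9]
finger_gap: 0.0281
grip_force: 49.6
row [-0.0025, -0.0004, 0.0749, 0.0016, -0.0021, -0.0005] yaw now 75.0 j6 -0.49 t 4.9
```

```bash
python3 nudge.py '[-0.0025, 0, 0.03, 0, 0, 0, -0.0025, 0, 0.055, 0, 0, 0, -0.0025, 0, 0.066, 0, 0, 0, -0.0025, 0, 0.07, 0, 0, 0, -0.0025, 0, 0.073, 0, 0, 0, -0.0025, 0, 0.0745, 0, 0, 0, -0.0025, 0, 0.0745, 0, 0, 0]'
```

```text
clock: 5.78
tcp_pos: [0.4485, -0.3076, 0.0348]
orientation: [0.0, 0.131, 0.991, -0.0]
wrist_force: [0.3, 0.3, -0.7]
finger_gap: 0.0281
grip_force: 49.6
```

```bash
python3 nudge.py '[0, 0, 0.001, 0, 0, 0, 0, 0, 0.001, 0, 0, 0]'; python3 nudge.py '[0, 0, 0.001, 0, 0, 0, 0, 0, 0.001, 0, 0, 0]'
```

```text
clock: 6.02
tcp_pos: [0.4482, -0.3074, 0.0335]
orientation: [0.0, 0.131, 0.991, 0.0]
wrist_force: [0.3, 0.4, -1.0]
finger_gap: 0.0283
grip_force: 49.6
clock: 6.28
tcp_pos: [0.4483, -0.3074, 0.0328]
orientation: [0.0, 0.131, 0.991, -0.0]
wrist_force: [-1.2, 1.9, 3.3]
finger_gap: 0.0281
grip_force: 50.2
```

Contact reads 3.3 N. Release and rise, then go to the hex.

```bash
python3 nudge.py '[0, 0, 0, 0, 0, 0, 0, 0, 0, 0, 0, 0, 0, 0, 0, 0, 0, 0, 0, 0, 0, 0, 0, 0]' 0.05; python3 nudge.py '[0, 0, -0.02, 0, 0, 0, 0, 0, -0.06, 0, 0, 0, 0, 0, -0.1, 0, 0, 0, 0, 0, -0.1, 0, 0, 0]' 0.085; python3 -c "
from h import *
go(.4885,.1095,.14,80)
c=optics.read_camera('scene');cv2.imwrite('pics/s1.png',cv2.resize(c['image'][100:270,150:490],(800,400))[...,::-1])"
```

```text
clock: 6.78
tcp_pos: [0.4482, -0.3073, 0.0323]
orientation: [-0.0, 0.131, 0.991, 0.0]
wrist_force: [0.7, 0.6, 0.1]
finger_gap: 0.0503
grip_force: 0.0
clock: 7.28
tcp_pos: [0.4501, -0.3091, 0.1359]
orientation: [0.003, 0.13, 0.991, -0.002]
wrist_force: [0.5, -0.7, -0.4]
finger_gap: 0.085
grip_force: 0.0
row [0.0712, 0.4142, -0.0058, -0.0035, 0.0061, -0.0872] yaw now 75.0 j6 -0.49 t 7.28
```

View pics/s1.png

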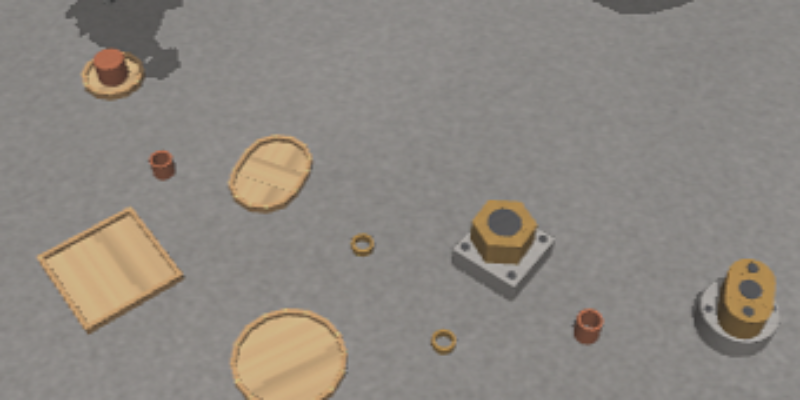

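The cap lies in the middle of its tray, at (110,70) in the crop. The hex's hole is at (505,222).

Converted, -0.05 rad / 3.1416 = -0.0159.

```bash
python3 nudge.py '[0.006, 0.03, 0, 0, 0, -0.0032, 0.016, 0.09, 0, 0, 0, -0.0064, 0.026, 0.15, 0, 0, 0, -0.0127, 0.036, 0.21, 0, 0, 0, -0.0159, 0.046, 0.27, 0, 0, 0, -0.0191, 0.056, 0.33, 0, 0, 0, -0.0223, 0.065, 0.38, 0, 0, 0, -0.0255, 0.0712, 0.4142, 0, 0, 0, -0.0278]'; python3 nudge.py '[0, 0, 0, 0, 0, 0, 0, 0, 0, 0, 0, 0]'; python3 -c "
from h import *
c=optics.read_camera('scene')
p=np.array([505.5,222.5])*[340/800,170/400]-.5+[150,100]
print(back(c,p,.05))
go(.4885,.1095,.053,80)"
```

```text
clock: 8.32
tcp_pos: [0.4855, 0.1134, 0.131]
orientation: [-0.001, 0.086, 0.996, -0.0]
wrist_force: [-0.1, -0.7, -0.2]
finger_gap: 0.0852
grip_force: 0.0
clock: 8.57
tcp_pos: [0.4859, 0.1109, 0.1314]
orientation: [-0.001, 0.087, 0.996, -0.0]
wrist_force: [-0.1, -0.6, 0.3]
finger_gap: 0.085
grip_force: 0.0
[[0.48665335 0.11041549]]
row [-0.0027, -0.0005, 0.0786, -0.0006, -0.0015, -0.0009] yaw now 80.0 j6 0.24 t 8.62
```

```bash
python3 nudge.py '[-0.002, 0, 0.03, 0, 0, 0, -0.002, 0, 0.055, 0, 0, 0, -0.002, 0, 0.07, 0, 0, 0, -0.002, 0, 0.0786, 0, 0, 0, -0.002, 0, 0.0786, 0, 0, 0]' && python3 nudge.py '[0, 0, 0, 0, 0, 0, 0, 0, 0, 0, 0, 0, 0, 0, 0, 0, 0, 0, 0, 0, 0, 0, 0, 0, 0, 0, 0, 0, 0, 0]' 0.02 60
```

```text
clock: 9.25
tcp_pos: [0.4885, 0.1105, 0.0536]
orientation: [-0.0, 0.088, 0.996, -0.0]
wrist_force: [0.1, 0.0, -0.1]
finger_gap: 0.0849
grip_force: 0.0
clock: 9.88
tcp_pos: [0.4895, 0.1109, 0.0549]
orientation: [0.001, 0.087, 0.996, 0.0]
wrist_force: [-0.4, -0.1, 6.3]
finger_gap: 0.0445
grip_force: 62.8
```

```bash
python3 nudge.py '[0, 0, -0.01, 0, 0, 0, 0, 0, -0.03, 0, 0, 0, 0, 0, -0.06, 0, 0, 0, 0, 0, -0.06, 0, 0, 0]'; python3 -c "
from h import *
go(.6305,.222,.09,83)
c=optics.read_camera('scene');cv2.imwrite('pics/s2.png',cv2.resize(c['image'][140:260,330:490],(800,600))[...,::-1])"
```

```text
clock: 10.38
tcp_pos: [0.4904, 0.1111, 0.1161]
orientation: [0.002, 0.087, 0.996, 0.0]
wrist_force: [1.0, 0.3, -2.3]
finger_gap: 0.0445
grip_force: 62.0
row [-0.1187, 0.1335, 0.0268, 0.0012, 0.0045, -0.0522] yaw now 80.0 j6 0.24 t 10.38
```

View pics/s2.png

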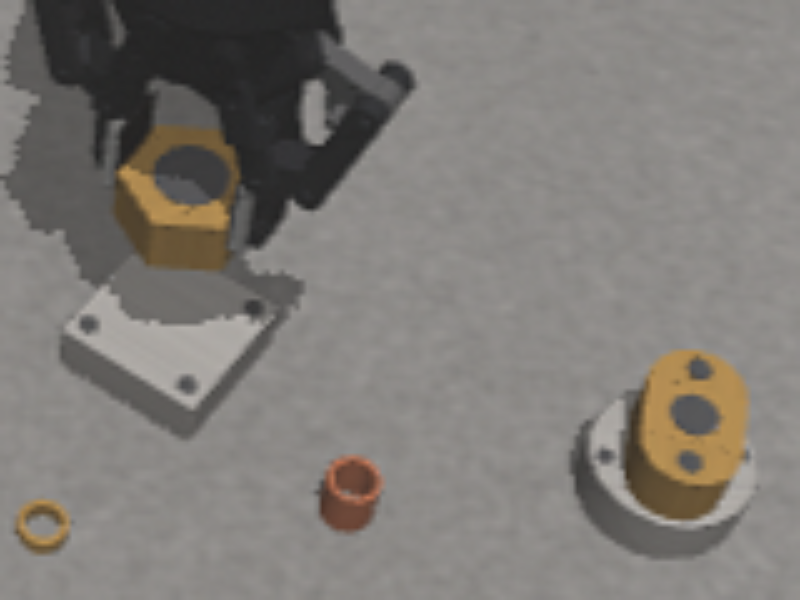

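The hex hangs level at (178,175), and the square at (180,340) has not moved. Carrying the hex to its tray.

Converted, -0.0522 rad / 3.1416 = -0.0166.

```bash
python3 nudge.py '[-0.02, 0.022, 0, 0, 0, -0.0032, -0.05, 0.056, 0, 0, 0, -0.0064, -0.08, 0.09, 0, 0, 0, -0.0111, -0.105, 0.118, 0.01, 0, 0, -0.0143, -0.1187, 0.1335, 0.0268, 0, 0, -0.0166, -0.1187, 0.1335, 0.0268, 0, 0, -0.0166, -0.1187, 0.1335, 0.0268, 0, 0, -0.0166]'; python3 -c "
from h import *
go(.6305,.222,.034,83)"
```

```text
clock: 11.3
tcp_pos: [0.6274, 0.2212, 0.0859]
orientation: [-0.001, 0.061, 0.998, -0.0]
wrist_force: [0.4, 0.5, -1.2]
finger_gap: 0.0443
grip_force: 62.0
row [-0.0031, 0.0012, 0.0519, -0.001, -0.0027, -0.0004] yaw now 83.0 j6 0.34 t 11.3
```

```bash
python3 nudge.py '[-0.002, 0, 0.02, 0, 0, 0, -0.002, 0, 0.035, 0, 0, 0, -0.002, 0, 0.044, 0, 0, 0, -0.002, 0, 0.048, 0, 0, 0, -0.002, 0, 0.05, 0, 0, 0, -0.002, 0, 0.05, 0, 0, 0]';python3 nudge.py '[0, 0, 0.001, 0, 0, 0, 0, 0, 0.001, 0, 0, 0]'
```

```text
clock: 12.05
tcp_pos: [0.6309, 0.2215, 0.0374]
orientation: [0.0, 0.061, 0.998, 0.0]
wrist_force: [0.5, 0.4, -2.5]
finger_gap: 0.0444
grip_force: 62.0
clock: 12.3
tcp_pos: [0.6308, 0.2215, 0.0363]
orientation: [0.0, 0.061, 0.998, 0.0]
wrist_force: [0.3, -0.4, -2.0]
finger_gap: 0.0445
grip_force: 62.0
```

```bash
for i in 1 2; do :; done; python3 nudge.py '[0, 0, 0.0015, 0, 0, 0, 0, 0, 0.002, 0, 0, 0, 0, 0, 0.002, 0, 0, 0]';python3 nudge.py '[0, 0, 0.001, 0, 0, 0, 0, 0, 0.001, 0, 0, 0]'
```

```text
clock: 12.68
tcp_pos: [0.6306, 0.2215, 0.034]
orientation: [-0.0, 0.061, 0.998, 0.0]
wrist_force: [0.7, -0.5, -1.8]
finger_gap: 0.0446
grip_force: 62.0
clock: 12.92
tcp_pos: [0.6307, 0.2214, 0.033]
orientation: [0.0, 0.061, 0.998, 0.0]
wrist_force: [1.0, -0.1, -2.3]
finger_gap: 0.0444
grip_force: 62.0
```

```bash
python3 nudge.py '[0, 0, 0.001, 0, 0, 0, 0, 0, 0.001, 0, 0, 0]';python3 nudge.py '[0, 0, 0.001, 0, 0, 0, 0, 0, 0.001, 0, 0, 0]'
```

```text
clock: 13.18
tcp_pos: [0.6307, 0.2214, 0.0329]
orientation: [0.0, 0.061, 0.998, 0.0]
wrist_force: [-3.7, -0.4, 5.4]
finger_gap: 0.0444
grip_force: 62.7
clock: 13.42
tcp_pos: [0.6307, 0.2215, 0.0329]
orientation: [0.0, 0.061, 0.998, 0.0]
wrist_force: [-5.0, -1.7, 10.9]
finger_gap: 0.0448
grip_force: 63.5
```

Contact. Release, rise, and measure the square.

```bash
python3 nudge.py '[0, 0, 0, 0, 0, 0, 0, 0, 0, 0, 0, 0, 0, 0, 0, 0, 0, 0]' 0.065; python3 nudge.py '[0, 0, -0.02, 0, 0, 0, 0, 0, -0.06, 0, 0, 0, 0, 0, -0.1, 0, 0, 0, 0, 0, -0.1, 0, 0, 0]' 0.085; python3 -c "
from h import *
c=optics.read_camera('scene')
p=(np.array([[89,323],[255,307],[187,383]])+.5)/5-.5+[330,140]
w=back(c,p,.025);print(w,(w[0]+w[1])/2)
im=c['image'];cv2.imwrite('pics/s3.png',cv2.resize(im[165:325,330:490],(600,600))[...,::-1])
go(.4885,.112,.14,75.5);go(.4657,.306,.14,98)"
```

```text
clock: 13.8
tcp_pos: [0.6307, 0.2214, 0.0307]
orientation: [-0.0, 0.061, 0.998, 0.0]
wrist_force: [0.3, 0.2, -0.4]
finger_gap: 0.0652
grip_force: 0.0
clock: 14.3
tcp_pos: [0.6333, 0.2221, 0.1352]
orientation: [0.004, 0.061, 0.998, 0.001]
wrist_force: [0.2, 0.2, 0.1]
finger_gap: 0.0852
grip_force: 0.0
[[0.50505848 0.08488842]
 [0.47044369 0.1405842 ]
 [0.51522161 0.12943031]] [0.48775108 0.11273631]
row [0.129, -0.1264, -0.0078, 0.0016, 0.0036, 0.1307] yaw now 83.0 j6 0.34 t 14.35
row [0.1753, 0.0633, -0.0077, 0.0009, 0.0038, -0.262] yaw now 83.0 j6 0.34 t 14.35
```

View pics/s3.png

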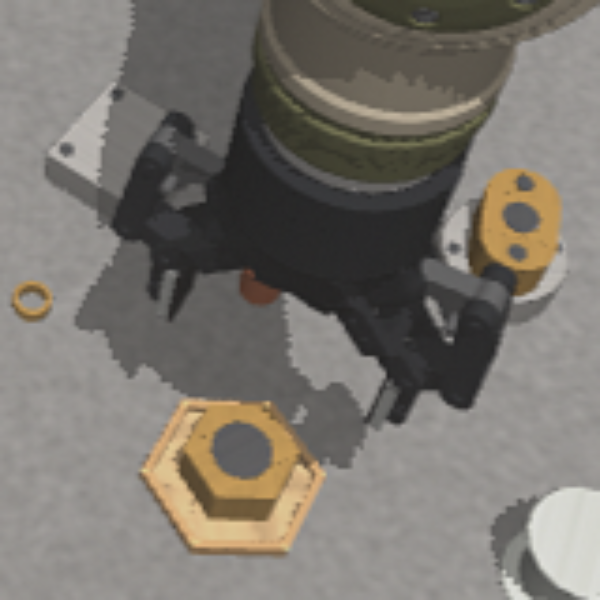

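The hex lies in its tray around (242,455), clear of the lip. Now the square flange, at (0.488, 0.1125).

Converted, 0.1307 rad / 3.1416 = 0.0416.

```bash
python3 nudge.py '[0.02, -0.02, 0, 0, 0, 0.0064, 0.05, -0.05, 0, 0, 0, 0.0159, 0.08, -0.08, 0, 0, 0, 0.0255, 0.11, -0.108, 0, 0, 0, 0.035, 0.129, -0.126, 0, 0, 0, 0.0414, 0.129, -0.126, 0, 0, 0, 0.0416, 0.129, -0.126, 0, 0, 0, 0.0416]'; python3 -c "
from h import *
go(.488,.1125,.028,75.5)"
```

```text
clock: 15.22
tcp_pos: [0.4878, 0.1123, 0.1305]
orientation: [0.0, 0.126, 0.992, 0.0]
wrist_force: [-0.1, 0.7, 0.8]
finger_gap: 0.0851
grip_force: 0.0
row [-0.0002, 0.0002, 0.1025, 0.0003, -0.0, 0.0001] yaw now 75.5 j6 0.32 t 15.22
```

```bash
python3 nudge.py '[0, 0, 0.03, 0, 0, 0, 0, 0, 0.06, 0, 0, 0, 0, 0, 0.085, 0, 0, 0, 0, 0, 0.097, 0, 0, 0, 0, 0, 0.101, 0, 0, 0, 0, 0, 0.101, 0, 0, 0]' && python3 nudge.py '[0, 0, 0, 0, 0, 0, 0, 0, 0, 0, 0, 0, 0, 0, 0, 0, 0, 0, 0, 0, 0, 0, 0, 0]' 0.04 80; python3 nudge.py '[0, 0, -0.005, 0, 0, 0, 0, 0, -0.015, 0, 0, 0, 0, 0, -0.03, 0, 0, 0, 0, 0, -0.05, 0, 0, 0, 0, 0, -0.05, 0, 0, 0]'; python3 -c "
from h import *
go(.6378,-.1804,.078,62.2)
c=optics.read_camera('scene');cv2.imwrite('pics/s4.png',cv2.resize(c['image'][140:260,310:470],(800,600))[...,::-1])"
```

```text
clock: 15.98
tcp_pos: [0.4879, 0.1123, 0.0303]
orientation: [0.0, 0.126, 0.992, 0.0]
wrist_force: [0.5, 0.2, 0.1]
finger_gap: 0.085
grip_force: 0.0
clock: 16.48
tcp_pos: [0.4882, 0.1121, 0.0316]
orientation: [0.001, 0.126, 0.992, 0.0]
wrist_force: [-1.3, -1.0, 7.4]
finger_gap: 0.06
grip_force: 86.4
clock: 17.1
tcp_pos: [0.489, 0.1123, 0.0821]
orientation: [0.002, 0.126, 0.992, 0.0]
wrist_force: [0.3, -0.3, -4.6]
finger_gap: 0.0596
grip_force: 87.6
row [-0.2173, -0.2461, 0.0046, 0.0019, 0.0038, 0.2322] yaw now 75.5 j6 0.32 t 17.1
```

View pics/s4.png

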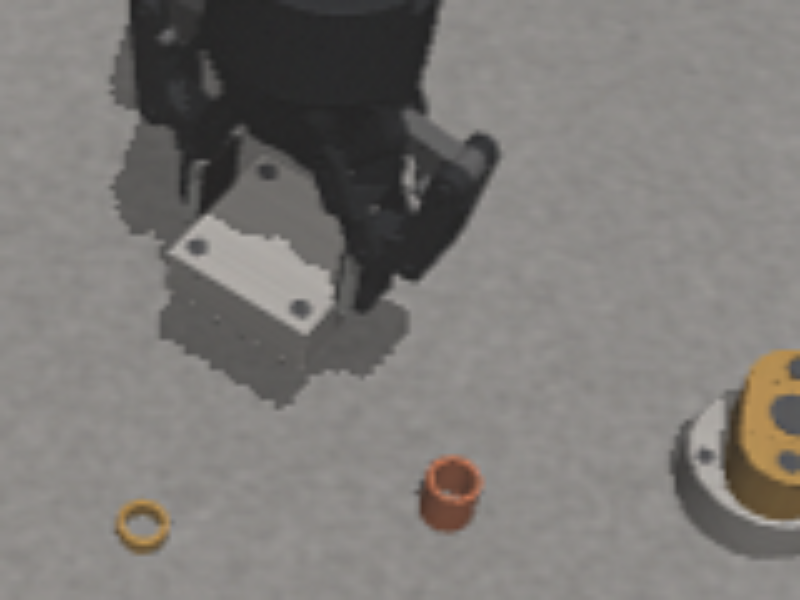

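The square flange hangs level between the fingers at (255,245). Carrying it to its tray.

Converted, 0.2322 rad / 3.1416 = 0.0739.

```bash
python3 nudge.py '[-0.018, -0.02, 0, 0, 0, 0.0064, -0.05, -0.057, 0, 0, 0, 0.0191, -0.085, -0.096, 0, 0, 0, 0.0318, -0.12, -0.136, 0, 0, 0, 0.0414, -0.155, -0.176, 0, 0, 0, 0.0541, -0.19, -0.215, 0, 0, 0, 0.0668, -0.21, -0.238, 0, 0, 0, 0.0716, -0.2173, -0.2461, 0, 0, 0, 0.0739]'; python3 nudge.py '[0, 0, 0, 0, 0, 0, 0, 0, 0, 0, 0, 0]'; python3 -c "
from h import *
go(.6378,-.1804,.035,62.2)"
```

```text
clock: 18.15
tcp_pos: [0.636, -0.1824, 0.0785]
orientation: [-0.001, 0.241, 0.97, 0.0]
wrist_force: [0.2, 0.3, -5.1]
finger_gap: 0.0598
grip_force: 87.6
clock: 18.4
tcp_pos: [0.6351, -0.179, 0.0794]
orientation: [-0.001, 0.24, 0.971, 0.0]
wrist_force: [-0.3, 0.6, -4.9]
finger_gap: 0.0596
grip_force: 87.6
row [-0.0031, 0.0, 0.0444, 0.0003, -0.0021, 0.0012] yaw now 62.3 j6 0.09 t 18.4
```

```bash
python3 nudge.py '[-0.002, 0, 0.015, 0, 0, 0, -0.002, 0, 0.03, 0, 0, 0, -0.002, 0, 0.039, 0, 0, 0, -0.002, 0, 0.042, 0, 0, 0, -0.002, 0, 0.043, 0, 0, 0, -0.002, 0, 0.043, 0, 0, 0]';python3 nudge.py '[0, 0, 0.0015, 0, 0, 0, 0, 0, 0.0015, 0, 0, 0]';python3 nudge.py '[0, 0, 0.001, 0, 0, 0, 0, 0, 0.001, 0, 0, 0]'
```

```text
clock: 19.15
tcp_pos: [0.6382, -0.1817, 0.0374]
orientation: [0.0, 0.24, 0.971, -0.0]
wrist_force: [-0.6, 0.3, -5.2]
finger_gap: 0.0598
grip_force: 87.6
clock: 19.4
tcp_pos: [0.6379, -0.1816, 0.0357]
orientation: [0.0, 0.24, 0.971, 0.0]
wrist_force: [-0.3, 0.1, -4.5]
finger_gap: 0.0597
grip_force: 87.6
clock: 19.65
tcp_pos: [0.638, -0.1815, 0.0348]
orientation: [0.0, 0.24, 0.971, 0.0]
wrist_force: [-0.2, 0.2, -2.9]
finger_gap: 0.0597
grip_force: 87.8
```

```bash
python3 nudge.py '[0, 0, 0.001, 0, 0, 0, 0, 0, 0.001, 0, 0, 0]'
```

```text
clock: 19.9
tcp_pos: [0.638, -0.1815, 0.0348]
orientation: [0.0, 0.24, 0.971, -0.0]
wrist_force: [-3.1, 0.8, 5.6]
finger_gap: 0.0599
grip_force: 88.7
```

Down on the floor: contact at the height expected. Release.

```bash
python3 nudge.py '[0, 0, 0, 0, 0, 0, 0, 0, 0, 0, 0, 0, 0, 0, 0, 0, 0, 0]' 0.085; python3 nudge.py '[0, 0, -0.02, 0, 0, 0, 0, 0, -0.06, 0, 0, 0, 0, 0, -0.1, 0, 0, 0, 0, 0, -0.1, 0, 0, 0]'; python3 -c "
from h import *
c=optics.read_camera('side');cv2.imwrite('pics/s5.png',cv2.resize(c['image'][140:340,240:440],(600,600))[...,::-1])
go(.4657,.306,.14,98)"
```

```text
clock: 20.27
tcp_pos: [0.6381, -0.1816, 0.0335]
orientation: [0.0, 0.24, 0.971, 0.0]
wrist_force: [0.2, -0.3, 0.2]
finger_gap: 0.0851
grip_force: 0.0
clock: 20.78
tcp_pos: [0.6404, -0.1825, 0.1378]
orientation: [0.004, 0.24, 0.971, -0.001]
wrist_force: [0.1, -0.0, -0.7]
finger_gap: 0.0849
grip_force: 0.0
row [0.381, 0.3508, -0.0059, -0.0008, 0.0042, -0.6249] yaw now 62.2 j6 0.09 t 20.82
```

View pics/s5.png

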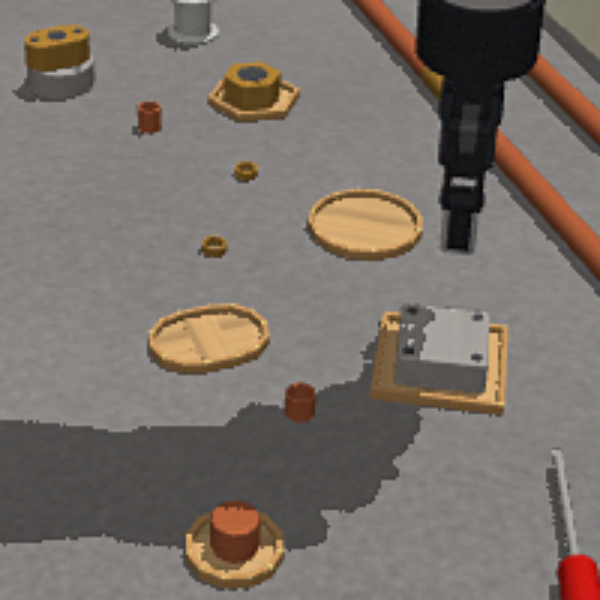

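The cap (235,535), hex (252,85) and square (445,350) all sit in their trays. Next is the oval.

Converted, -0.52 rad / 3.1416 = -0.1655.

```bash
python3 nudge.py '[0.03, 0.028, 0, 0, 0, -0.0159, 0.07, 0.065, 0, 0, 0, -0.0382, 0.11, 0.102, 0, 0, 0, -0.0605, 0.15, 0.139, 0, 0, 0, -0.0828, 0.19, 0.176, 0, 0, 0, -0.105, 0.23, 0.213, 0, 0, 0, -0.1273, 0.27, 0.25, 0, 0, 0, -0.1464, 0.31, 0.287, 0, 0, 0, -0.1655]'; python3 nudge.py '[0, 0, 0, 0, 0, 0]'; python3 -c "
from h import *
go(.4657,.306,.14,98)"
```

```text
clock: 21.82
tcp_pos: [0.4958, 0.2183, 0.132]
orientation: [-0.001, -0.018, 1.0, -0.0]
wrist_force: [0.9, 1.1, 0.4]
finger_gap: 0.085
grip_force: 0.0
clock: 21.95
tcp_pos: [0.4949, 0.2199, 0.132]
orientation: [-0.001, -0.02, 1.0, -0.0]
wrist_force: [-0.5, -0.2, 0.9]
finger_gap: 0.0852
grip_force: 0.0
row [0.0257, 0.0873, -0.0079, 0.0002, -0.0029, -0.0989] yaw now 92.3 j6 0.23 t 21.95
```

Converted, -0.0989 rad / 3.1416 = -0.0315.

```bash
python3 nudge.py '[0.012, 0.04, 0, 0, 0, -0.0159, 0.022, 0.075, 0, 0, 0, -0.0286, 0.0257, 0.0873, 0, 0, 0, -0.0315, 0.0257, 0.0873, 0, 0, 0, -0.0315, 0.0257, 0.0873, 0, 0, 0, -0.0315]'; python3 -c "
from h import *
go(.4657,.306,.054,98)"
```

```text
clock: 22.58
tcp_pos: [0.4691, 0.3021, 0.1332]
orientation: [-0.0, -0.066, 0.998, -0.0]
wrist_force: [0.9, -0.6, -0.1]
finger_gap: 0.0849
grip_force: 0.0
row [0.0029, 0.0043, 0.0792, -0.0006, -0.0005, -0.0078] yaw now 97.6 j6 0.3 t 22.57
```

Converted, -0.007 rad / 3.1416 = -0.0022.

```bash
python3 nudge.py '[0.0025, 0.0035, 0.03, 0, 0, -0.0022, 0.0025, 0.0035, 0.055, 0, 0, -0.0022, 0.0025, 0.0035, 0.07, 0, 0, -0.0022, 0.0025, 0.0035, 0.078, 0, 0, -0.0022, 0.0025, 0.0035, 0.0785, 0, 0, -0.0022]'; python3 nudge.py '[0, 0, 0, 0, 0, 0, 0, 0, 0, 0, 0, 0, 0, 0, 0, 0, 0, 0, 0, 0, 0, 0, 0, 0, 0, 0, 0, 0, 0, 0]' 0.02 60;  python3 nudge.py '[0, 0, -0.01, 0, 0, 0, 0, 0, -0.03, 0, 0, 0, 0, 0, -0.06, 0, 0, 0, 0, 0, -0.06, 0, 0, 0]'; python3 -c "
from h import *
go(.4895,-.1078,.09,91.6)
c=optics.read_camera('scene');cv2.imwrite('pics/s6.png',cv2.resize(c['image'][140:260,390:550],(800,600))[...,::-1])"
```

```text
clock: 23.2
tcp_pos: [0.466, 0.3061, 0.0549]
orientation: [-0.0, -0.07, 0.998, -0.0]
wrist_force: [-0.1, -0.0, -0.6]
finger_gap: 0.0849
grip_force: 0.0
clock: 23.82
tcp_pos: [0.4665, 0.3068, 0.056]
orientation: [0.001, -0.07, 0.998, 0.0]
wrist_force: [0.2, -1.0, 5.4]
finger_gap: 0.0346
grip_force: 62.1
clock: 24.32
tcp_pos: [0.4672, 0.3073, 0.1172]
orientation: [0.002, -0.07, 0.998, 0.001]
wrist_force: [0.5, 0.3, -2.4]
finger_gap: 0.0346
grip_force: 61.2
row [0.0363, -0.4141, 0.0264, 0.0017, 0.004, 0.1128] yaw now 98.1 j6 0.3 t 24.32
```

View pics/s6.png

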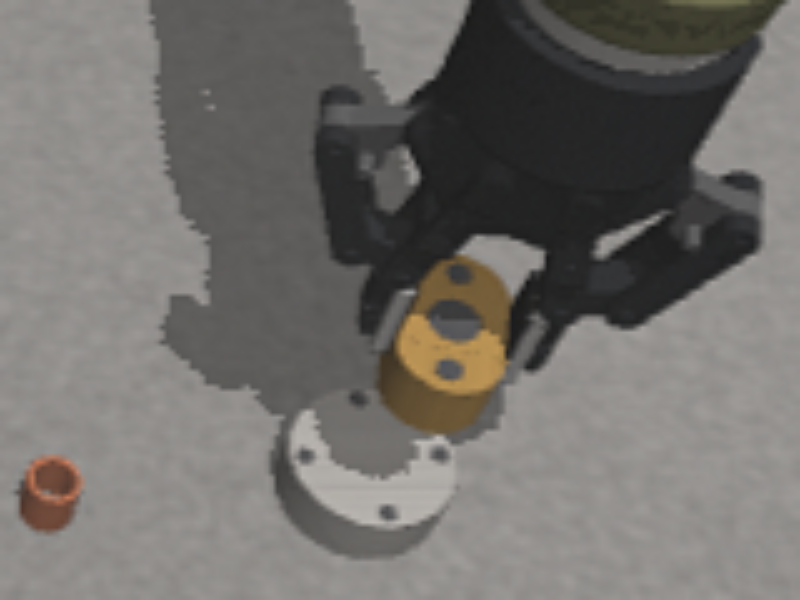

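The oval is held at (453,325). The round flange's bolt holes average to a centre at (373,455). Carrying the oval.

Converted, 0.1128 rad / 3.1416 = 0.0359.

```bash
python3 nudge.py '[0.003, -0.03, 0, 0, 0, 0.0032, 0.008, -0.085, 0, 0, 0, 0.008, 0.013, -0.14, 0, 0, 0, 0.0127, 0.018, -0.195, 0, 0, 0, 0.0175, 0.023, -0.25, 0, 0, 0, 0.0223, 0.028, -0.305, 0, 0, 0, 0.0271, 0.033, -0.36, 0, 0, 0, 0.0318, 0.0363, -0.4141, 0.01, 0, 0, 0.0359]'; python3 nudge.py '[0, 0, 0, 0, 0, 0, 0, 0, 0, 0, 0, 0]'; python3 -c "
from h import *
c=optics.read_camera('scene');p=(np.array([[358,398],[306,456],[440,454],[388,513]])+.5)/5-.5+[390,140]
w=back(c,p,.025);print(w,w.mean(0))
go(.4895,-.1078,.036,91.6)"
```

```text
clock: 25.38
tcp_pos: [0.4874, -0.1103, 0.1041]
orientation: [-0.0, -0.014, 1.0, 0.0]
wrist_force: [0.5, 0.0, -1.6]
finger_gap: 0.0347
grip_force: 61.2
clock: 25.62
tcp_pos: [0.4866, -0.1082, 0.1037]
orientation: [-0.001, -0.013, 1.0, 0.001]
wrist_force: [-0.1, 1.7, -2.3]
finger_gap: 0.0347
grip_force: 61.3
[[0.44598429 0.29305283]
 [0.47977713 0.28192542]
 [0.45780056 0.32665051]
 [0.49119897 0.31521723]] [0.46869024 0.3042115 ]
row [-0.0028, -0.0004, 0.068, 0.0015, -0.0022, 0.0004] yaw now 91.6 j6 -0.41 t 25.68
```

```bash
python3 nudge.py '[-0.002, 0, 0.025, 0, 0, 0, -0.002, 0, 0.05, 0, 0, 0, -0.002, 0, 0.061, 0, 0, 0, -0.002, 0, 0.066, 0, 0, 0, -0.002, 0, 0.068, 0, 0, 0, -0.002, 0, 0.068, 0, 0, 0]';python3 nudge.py '[0, 0, 0.0015, 0, 0, 0, 0, 0, 0.0015, 0, 0, 0]';python3 nudge.py '[0, 0, 0.001, 0, 0, 0, 0, 0, 0.001, 0, 0, 0]'
```

```text
clock: 26.42
tcp_pos: [0.4904, -0.1086, 0.0376]
orientation: [0.001, -0.014, 1.0, -0.0]
wrist_force: [-0.6, 0.4, -2.1]
finger_gap: 0.0345
grip_force: 61.3
clock: 26.68
tcp_pos: [0.49, -0.1087, 0.0357]
orientation: [0.0, -0.014, 1.0, -0.0]
wrist_force: [-0.8, -0.2, -1.5]
finger_gap: 0.0348
grip_force: 61.3
clock: 26.92
tcp_pos: [0.4899, -0.1086, 0.0345]
orientation: [-0.0, -0.014, 1.0, 0.0]
wrist_force: [-0.5, 0.8, -2.4]
finger_gap: 0.0342
grip_force: 61.3
```

```bash
python3 nudge.py '[0, 0, 0.001, 0, 0, 0, 0, 0, 0.001, 0, 0, 0]';python3 nudge.py '[0, 0, 0.0007, 0, 0, 0, 0, 0, 0.0007, 0, 0, 0]'
```

```text
clock: 27.18
tcp_pos: [0.49, -0.1086, 0.034]
orientation: [0.0, -0.014, 1.0, -0.0]
wrist_force: [-1.5, 0.2, 3.9]
finger_gap: 0.0345
grip_force: 62.0
clock: 27.42
tcp_pos: [0.49, -0.1086, 0.0339]
orientation: [0.0, -0.014, 1.0, -0.0]
wrist_force: [-3.8, 1.5, 10.8]
finger_gap: 0.0346
grip_force: 63.0
```

Contact. Release, rise, and head for the round flange at (0.468, 0.304).

```bash
python3 nudge.py '[0, 0, 0, 0, 0, 0, 0, 0, 0, 0, 0, 0, 0, 0, 0, 0, 0, 0]' 0.06; python3 nudge.py '[0, 0, -0.02, 0, 0, 0, 0, 0, -0.06, 0, 0, 0, 0, 0, -0.1, 0, 0, 0, 0, 0, -0.1, 0, 0, 0]' 0.085; python3 -c "
from h import *
go(.468,.304,.14,91.6)"
```

```text
clock: 27.8
tcp_pos: [0.49, -0.1086, 0.0327]
orientation: [0.0, -0.014, 1.0, 0.0]
wrist_force: [0.3, -0.4, 0.3]
finger_gap: 0.0601
grip_force: 0.0
clock: 28.3
tcp_pos: [0.4923, -0.1094, 0.1359]
orientation: [0.003, -0.014, 1.0, -0.001]
wrist_force: [-0.2, -0.4, 0.2]
finger_gap: 0.0848
grip_force: 0.0
row [0.0127, 0.414, -0.0052, -0.0025, 0.0061, -0.0] yaw now 91.6 j6 -0.41 t 28.3
```

```bash
python3 nudge.py '[0.001, 0.03, 0, 0, 0, 0, 0.003, 0.085, 0, 0, 0, 0, 0.005, 0.14, 0, 0, 0, 0, 0.006, 0.195, 0, 0, 0, 0, 0.008, 0.25, 0, 0, 0, 0, 0.01, 0.305, 0, 0, 0, 0, 0.011, 0.36, 0, 0, 0, 0, 0.0127, 0.414, 0, 0, 0, 0]'; python3 nudge.py '[0, 0, 0, 0, 0, 0, 0, 0, 0, 0, 0, 0]'; python3 -c "
from h import *
go(.468,.304,.030,91.6)
c=optics.read_camera('scene');cv2.imwrite('pics/s7.png',cv2.resize(c['image'][90:330,150:550],(800,480))[...,::-1])"
```

```text
clock: 29.3
tcp_pos: [0.4649, 0.3065, 0.1315]
orientation: [-0.001, -0.014, 1.0, -0.0]
wrist_force: [1.0, -0.7, -0.0]
finger_gap: 0.0849
grip_force: 0.0
clock: 29.55
tcp_pos: [0.4649, 0.3045, 0.1316]
orientation: [-0.001, -0.014, 1.0, -0.001]
wrist_force: [-0.8, 0.0, 0.4]
finger_gap: 0.0853
grip_force: 0.0
row [-0.0033, -0.0005, 0.1016, -0.0012, -0.0019, 0.0006] yaw now 91.6 j6 0.41 t 29.55
```

View pics/s7.png

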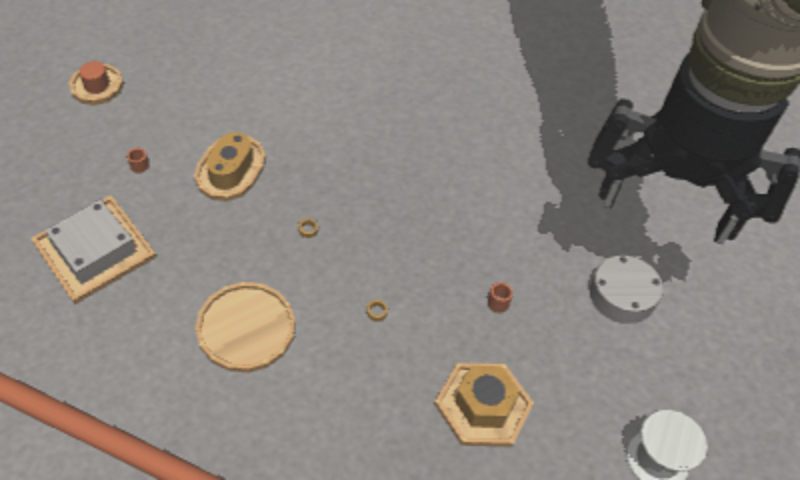

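Four fittings are in their trays, with the oval at (230,160). The round flange stands alone at (627,282). Grasping it.

```bash
python3 nudge.py '[-0.002, -0.0005, 0.03, 0, 0, 0, -0.002, -0.0005, 0.06, 0, 0, 0, -0.002, -0.0005, 0.085, 0, 0, 0, -0.002, -0.0005, 0.097, 0, 0, 0, -0.002, -0.0005, 0.1015, 0, 0, 0, -0.002, -0.0005, 0.1015, 0, 0, 0]' && python3 nudge.py '[0, 0, 0, 0, 0, 0, 0, 0, 0, 0, 0, 0, 0, 0, 0, 0, 0, 0, 0, 0, 0, 0, 0, 0]' 0.04 80; python3 nudge.py '[0, 0, -0.005, 0, 0, 0, 0, 0, -0.015, 0, 0, 0, 0, 0, -0.04, 0, 0, 0, 0, 0, -0.06, 0, 0, 0, 0, 0, -0.06, 0, 0, 0]'; python3 -c "
from h import *
go(.651,-.0022,.09,91.6)"
```

```text
clock: 30.35
tcp_pos: [0.4682, 0.3043, 0.0318]
orientation: [0.0, -0.014, 1.0, 0.0]
wrist_force: [0.2, -0.6, 0.3]
finger_gap: 0.0849
grip_force: 0.0
clock: 30.85
tcp_pos: [0.4685, 0.3046, 0.0332]
orientation: [0.001, -0.014, 1.0, 0.0]
wrist_force: [-1.1, -3.1, 9.6]
finger_gap: 0.0585
grip_force: 83.8
clock: 31.48
tcp_pos: [0.4689, 0.3052, 0.0931]
orientation: [0.002, -0.014, 1.0, 0.001]
wrist_force: [1.0, -0.3, -5.0]
finger_gap: 0.0587
grip_force: 86.8
row [-0.1734, -0.3124, 0.0032, 0.0016, 0.0033, 0.0001] yaw now 91.6 j6 0.41 t 31.48
```

```bash
python3 nudge.py '[-0.014, -0.025, 0, 0, 0, 0, -0.04, -0.072, 0, 0, 0, 0, -0.067, -0.12, 0, 0, 0, 0, -0.093, -0.168, 0, 0, 0, 0, -0.12, -0.216, 0, 0, 0, 0, -0.146, -0.263, 0, 0, 0, 0, -0.165, -0.297, 0, 0, 0, 0, -0.1734, -0.3124, 0, 0, 0, 0]'; python3 nudge.py '[0, 0, 0, 0, 0, 0, 0, 0, 0, 0, 0, 0]'; python3 -c "
from h import *
go(.651,-.0022,.036,91.6)"
```

```text
clock: 32.48
tcp_pos: [0.6501, -0.0051, 0.0898]
orientation: [-0.001, -0.013, 1.0, 0.0]
wrist_force: [0.9, 0.5, -4.4]
finger_gap: 0.0583
grip_force: 87.0
clock: 32.72
tcp_pos: [0.6485, -0.0016, 0.0906]
orientation: [-0.001, -0.014, 1.0, 0.0]
wrist_force: [-0.7, -0.2, -4.4]
finger_gap: 0.0584
grip_force: 87.0
row [-0.0026, -0.0007, 0.0546, 0.001, -0.002, 0.001] yaw now 91.7 j6 -0.16 t 32.73
```

```bash
python3 nudge.py '[-0.002, 0, 0.02, 0, 0, 0, -0.002, 0, 0.038, 0, 0, 0, -0.002, 0, 0.047, 0, 0, 0, -0.002, 0, 0.051, 0, 0, 0, -0.002, 0, 0.053, 0, 0, 0, -0.002, 0, 0.053, 0, 0, 0]';python3 nudge.py '[0, 0, 0.0015, 0, 0, 0, 0, 0, 0.0015, 0, 0, 0]'
```

```text
clock: 33.48
tcp_pos: [0.6521, -0.003, 0.0387]
orientation: [0.0, -0.014, 1.0, 0.0]
wrist_force: [0.2, 0.3, -3.7]
finger_gap: 0.0584
grip_force: 87.0
clock: 33.72
tcp_pos: [0.6518, -0.003, 0.037]
orientation: [0.0, -0.014, 1.0, 0.0]
wrist_force: [0.4, -0.2, -4.7]
finger_gap: 0.0586
grip_force: 87.0
```

```bash
python3 nudge.py '[0, 0, 0.001, 0, 0, 0, 0, 0, 0.001, 0, 0, 0]';python3 nudge.py '[0, 0, 0.0008, 0, 0, 0, 0, 0, 0.0008, 0, 0, 0]'
```

```text
clock: 33.98
tcp_pos: [0.6519, -0.003, 0.0363]
orientation: [0.0, -0.014, 1.0, -0.0]
wrist_force: [-0.4, 0.1, 0.1]
finger_gap: 0.0585
grip_force: 87.6
clock: 34.22
tcp_pos: [0.6519, -0.003, 0.0363]
orientation: [0.0, -0.014, 1.0, -0.0]
wrist_force: [-3.5, -0.1, 5.1]
finger_gap: 0.0587
grip_force: 88.2
```

```bash
python3 nudge.py '[0, 0, 0, 0, 0, 0, 0, 0, 0, 0, 0, 0, 0, 0, 0, 0, 0, 0]' 0.085; python3 nudge.py '[0, 0, -0.02, 0, 0, 0, 0, 0, -0.06, 0, 0, 0, 0, 0, -0.12, 0, 0, 0, 0.06, 0, -0.15, 0, 0, 0, 0.12, 0, -0.15, 0, 0, 0, 0.16, 0, -0.15, 0, 0, 0]'; python3 -c "
from h import *
c=optics.read_camera('side');cv2.imwrite('pics/s8.png',cv2.resize(c['image'][140:340,240:440],(600,600))[...,::-1])"
```

```text
clock: 34.6
tcp_pos: [0.652, -0.0029, 0.0351]
orientation: [0.0, -0.014, 1.0, 0.0]
wrist_force: [0.1, 0.3, -0.2]
finger_gap: 0.0849
grip_force: 0.0
clock: 35.35
tcp_pos: [0.4896, -0.0073, 0.1856]
orientation: [0.0, -0.014, 1.0, -0.0]
wrist_force: [0.4, -1.1, 0.1]
finger_gap: 0.0851
grip_force: 0.0
```

View pics/s8.png

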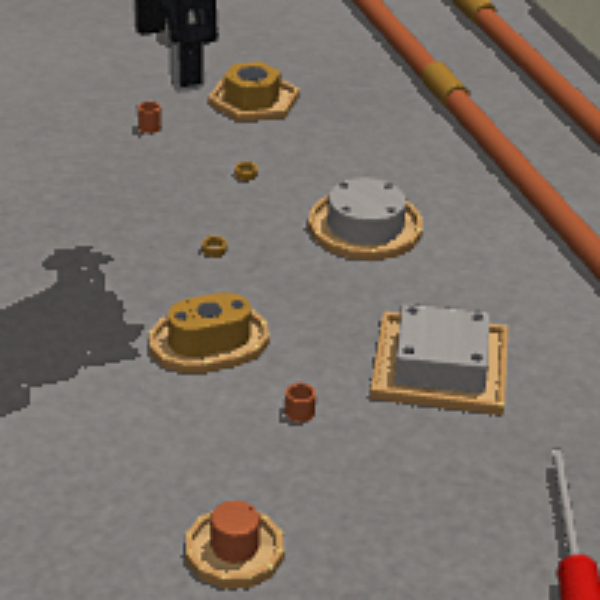

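All five lie flat and centred in their trays: hex (252,85), round (366,212), oval (210,325), square (445,348), cap (235,532).

```bash
python3 nudge.py '[0, 0, 0, 0, 0, 0, 0, 0, 0, 0, 0, 0, 0, 0, 0, 0, 0, 0]'; python3 -c "
from workcell import env, optics
print(env.hand_in())"
```

```text
clock: 35.78
tcp_pos: [0.4931, -0.0075, 0.1849]
orientation: [0.0, -0.014, 1.0, 0.0]
wrist_force: [-0.1, -0.5, 0.0]
finger_gap: 0.0854
grip_force: 0.0
the job is handed in; nothing more can be done
None
```

I laid all five fittings in their own trays and handed the job in at about 36 s of the 128 s allowed. The last picture showed each one flat and centred, but the hand-in returned no verdict.

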